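# Lock the lid of a lolly-stick magazine with a screwdriver

## Robot

A 7-joint arm with a two-finger parallel gripper is mounted at the origin on a cart in front of the work surface, level with it; the furniture and walls round the work are solid. World frame = base frame: x ahead of the robot, y to its left, z up, the work surface at z = 0. Lengths are in m, angles in rad, forces in N, time in s.
With the tool pointing down it reaches from about 0.4 to 0.85 m from the base axis. Payload 10.4 kg.
Tool frame: the origin (TCP) lies at the very end of the fingers, on their centre line; the grasp point (between the pads) lies 19 mm behind it (manip.pinch_z is the distance from the TCP to the grasp point, in m); z points along the fingers, y is the line along which they close (so a half turn about z gives the same grasp; the last joint's range is limited). The gripper opens to 85 mm and grips with 20 to 120 N. Pads are 22 mm wide; open, the fingers measure 114 mm over their backs; the gripper's body (76 mm by 85 mm) begins 54 mm behind the grasp point. The pads swing forward as they close: fully open they stand 13 mm farther back than shut.
Start: joints at [-1.214, 0.332, -0.065, 1.46, 0.022, 1.35, -0.088], TCP at [0.232, 0.58, 0.231] pointing down, gripper open.
Joint ranges: [-2.6, 2.6], [-0.5, 2.12], [-1.47, 1.34], [0.16, 2.42], [-1.27, 4.41], [0.06, 2.06], [-2.6, 2.6]. Speed limits (rad/s): [2.22, 2.22, 2.79, 2.79, 3.14, 3.14, 3.14].

## Interface

Orientations are given as a unit quaternion [x, y, z, w].
In Python, from workcell import manip gives the robot as it stands. The module is installed in compiled form; this text tells all that it offers.
- The arm moves only by the shell command python3 -m creep 'ROWS' [OPENING] [FORCE]. ROWS is a JSON object of lists of equal length, an entry for each row: "slide": the shift along the tool's x, y, z in m, a list of three; "twist": the turn about the tool's z in degrees. A call has 1 to 8 rows; each row shifts and turns the commanded pose from where the row before left it, along the tool's axes as they then stand; what a row does not reach is not made up. A row lasts 1/8 s, in which the tool goes at most 62.5 mm and 10.7 degrees, less where a joint would pass 70% of its speed; a pose out of reach is approached as far as the arm can. A call with a gripper value outside its range is refused whole. OPENING is the opening in per cent of the stroke, from 0 (shut) to 100 (fully open), set as the call begins (- or left out, the last holds). The fingers move at their own pace and stop on an object; FORCE is the grip in N (left out, the last holds). Time passes only in rows, so rows that do not move let the fingers close. It gives the time, the measured TCP pose, the force, the opening and the grip force at its end, in the units of the state.
- manip.get_obs(): the state, without advancing time (a new reading comes with each control period).
- manip.camera(name): name is "side" or "top"; returns (picture, depth): 420x560x3 uint8, blue, green, red; 420x560 float32, m along the optical axis (not along the pixel's ray), 0 where there is no reading.
- manip.camera_params(name): a dict with "intrinsics" (3x3 intrinsics, pixels), "dist_coeffs" ([k1, k2, p1, p2, k3] as OpenCV has them; the pictures are not rectified), "R" (3x3) and "t" (3): a world point X has camera coordinates R X + t. Camera axes: x right, y down, z forward; pixel columns grow to the right and rows downward; lengths in m; the calibration is good to about 2 mm. A picture is of the moment at which its call begins. camera_params takes no time and is no camera call.
- manip.hand_in(): hands the job in; it is judged then, once.
The state is a dict: "clock": time; "joint_pos": joint angles; "joint_velocities": joint speeds; "tau": joint torques, N m; "position": TCP position; "ee_rot": TCP orientation; "ft_force": force on the tool from outside, world axes, zero at the start; "torque": the same for the moment, N m; "grip_width": opening from 0.0 (shut) to 1.0 (fully open); "grasp_force": force on a finger pad.
Only numpy, scipy, OpenCV 4.12 (cv2) and the standard library are available. Lean on these libraries where they do the work, as an engineer would, in place of code of your own. Each camera call takes 0.05 s, during which the arm holds its last target. There are 200 camera calls.

## Task

The lid of the loaded lolly-stick magazine is locked at one end; at the other end its slotted quarter-turn fastener still stands proud. Take the big flat screwdriver out of the tool block, feel its blade lightly into that slot and only when it is seated push the spring-loaded fastener down; keep it down and the blade seated while you turn it clockwise to its stop, gently so that the slot is not chewed up, then let it spring up into its locked catch. Put the screwdriver back upright in its hole in the tool block, touch the magazine with the screwdriver only, and leave the other things where they lie.

Things in the scene. Friction and masses are not known exactly. Their poses are not given: they have to be found in the camera images.
- magazine: Stainless lolly-stick magazine, 133 x 270 x 51 mm, fixed, sticks seen through its lid window; origin: centre of its underside, z up, y along its length. Lid top at z = 46 mm. At y = -100 and +100 mm a slotted fastener sits in a dark cup washer (41 mm outside, 33 mm inside, rim at z = 51 mm). The one at -100 is locked (flush, slot along y), the one at +100 is open (3 mm proud, slot along x).
- fastener (a point): Centre of the open fastener's cup washer, at the level of the head's top face when open (54 mm above the bench); fixed to the magazine, axes as its own. The 24 mm head floats in its cup: it sits up to 3.5 mm off this point along y and 1 mm along x, which must be seen or felt; 8 N shifts it. Its slot is 13.8 mm long, closed at both ends, 3 mm wide, 5 mm deep, with sharp edges.
- stud_push (a joint): How far the open fastener is pushed down, m: 0 at rest, 0.008 at its hard stop. Its spring pushes back with 7 N at 0, rising 0.7 N per mm. A cross pin inside leaves its keyhole, so that the head can turn, only beyond about 0.0062; let up after the full turn, the pin springs into a catch and the head rests at about 0.003, flush with its cup.
- stud_turn (a joint): Turn of the open fastener, rad, clockwise seen from above: 0 to 0.1 at the start (slot across the magazine), 1.571 at its hard stop (slot along the magazine), where the catch lies. Without the push it turns by no more than about 0.15. Turning friction under push is about 0.03 N m.
- screwdriver: Big flat screwdriver, 160 g, 172 mm long; origin: middle of the blade's end, z up along the shaft to the handle, x along the blade's width. Blade 12 mm wide, 2 mm thick; shaft 9 mm thick up to 80 mm; black handle from 80 to 172 mm, 34 mm wide along x, 26 mm thick along y: grip its upper end across the 26 mm. At the start it hangs upright in the tool block, blade down, on the handle's lower face.
- tool_block: White plastic tool block, 64 x 150 x 90 mm, fixed to the bench; origin at the centre of its underside, z up, y along its length. It has two holes along y, 84 mm deep.
- big_hole (a point): Mouth centre of the screwdriver's hole, 17 mm across, on the top of the tool block (90 mm above the bench) at y = -36 mm of the block; axes as the block's. Fully in, the screwdriver's origin is 80 mm below this point.
- slim_driver: A slimmer screwdriver with a 22 x 19 mm handle, 128 mm long, upright in the block's other hole (y = +40 mm); not needed. Origin at its blade's end.
- stick_bundle: Bundle of lolly sticks, 53 x 118 x 12 mm, lying on the bench; not needed. Origin at the centre of its underside.
- hex_key: Black hex key, 30 x 92 x 6 mm, lying on the bench; not needed. Origin at the centre of its underside.
- mould_cup: Stainless lolly mould, 38 x 64 x 95 mm, standing on its rim on the bench; not needed. Origin at the centre of its underside.
Mind the look-alikes: they are no part of the job. What is shaped like the screwdriver but yellow is not meant.

How it is judged:
By the outcome, as a careful person would: the job done as asked, in the order asked, and still so for the second after the job is handed in, with the robot touching nothing.
It also fails if it takes over 72 s, if anything falls off the work surface, if the arm or the gripper's body presses on something with over 40 N, if the wrist force passes 120 N, or if a joint passes its speed limit or range.

## Working session

There is one attempt and no reset: what is moved stays moved. The work goes in short steps, Python scripts to look and compute and a shell command to move; the robot and the scene stay as the last step left them, time stands still between calls to the robot, and variables do not carry over. Pictures are saved under pics/ and viewed, at most 10 in all, crops included, and the job is handed in when it is done.

```bash
mkdir -p pics
cat > h.py <<'E'
import numpy as np,cv2
from workcell import manip
from scipy.spatial.transform import Rotation as Rn
def ray(n,uv):
    p=manip.camera_params(n);R=np.array(p['R']);t=np.array(p['t'])
    q=cv2.undistortPoints(np.array([[uv]],float),np.array(p['intrinsics']),np.array(p['dist_coeffs']))[0,0]
    return -R.T@t, R.T@np.array([q[0],q[1],1.])
def plane(n,uv,z):
    o,d=ray(n,uv); return o+d*(z-o[2])/d[2]
def pt(n,uv,dep):
    o,d=ray(n,uv); return o+d*dep
def proj(n,X):
    p=manip.camera_params(n)
    return cv2.projectPoints(np.array([X],float),cv2.Rodrigues(np.array(p['R']))[0],np.array(p['t']),np.array(p['intrinsics']),np.array(p['dist_coeffs']))[0][0,0]
E
python3 - <<'E'
from h import *
for n in('top','side'):
    a,d=manip.camera(n);cv2.imwrite(f'pics/{n}0.png',a);np.save(f'{n}0.npy',d)
    o,_=ray(n,(280,210));print(n,o,manip.camera_params(n)['intrinsics'])
    print([plane(n,uv,0).round(3) for uv in((280,210),(380,210),(280,310))])
print(manip.get_obs())
E
```

```text
top [ 0.35560225 -0.02237305  1.49217422] [[459.22104422   0.         271.83021862]
 [  0.         459.22104422 216.26416506]
 [  0.           0.           1.        ]]
[array([ 0.554, -0.016,  0.   ]), array([ 0.562, -0.344,  0.   ]), array([ 0.23 , -0.024,  0.   ])]
side [0.41389463 0.85745817 0.72929703] [[457.04323278   0.         277.82654223]
 [  0.         457.04323278 210.65087409]
 [  0.           0.           1.        ]]
[array([ 0.493, -0.085,  0.   ]), array([ 0.232, -0.102,  0.   ]), array([0.468, 0.248, 0.   ])]
{'clock': 0.1, 'joint_pos': array([-1.21360315,  0.33280265, -0.06469346,  1.46087782,  0.02157794,
        1.34988498, -0.08852339]), 'joint_velocities': array([-0.00111925, -0.00245254, -0.00049394, -0.00130572,  0.00084501,
       -0.00043858,  0.00054336]), 'tau': array([ 1.54912959e-03, -6.26741838e+01,  4.92561387e-02, -3.92433178e+01,
        1.62840838e-02,  6.80379118e-03,  2.18047012e-05]), 'position': array([0.23157868, 0.58014683, 0.23058944]), 'ee_rot': array([ 1.88764556e-01,  9.82022166e-01, -6.31135585e-04, -1.01557721e-04]), 'ft_force': array([-0.1353725 , -0.15254493, -0.16371075]), 'torque': array([-0.01529853, -0.02417077, -0.01698368]), 'grasp_force': 0.0, 'grip_width': 0.995889177128334}
```

View pics/top0.png

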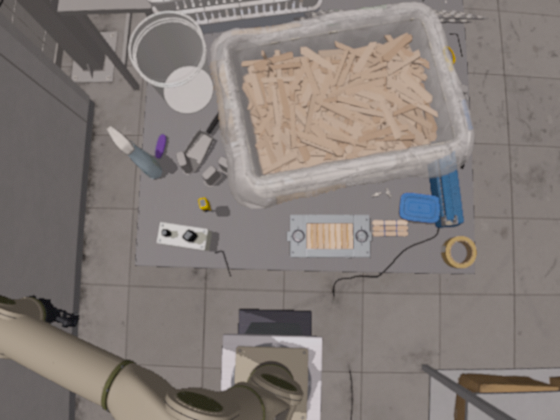

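View pics/side0.png

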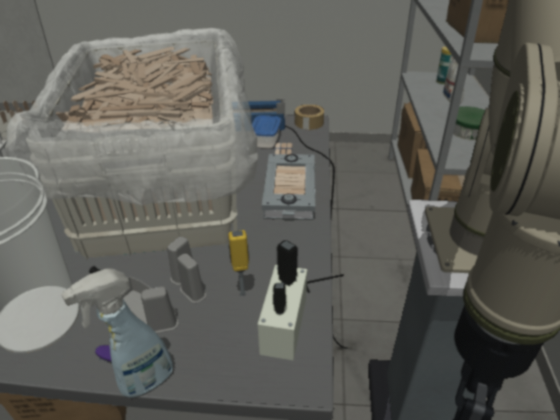

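The top view shows the magazine at (329,236), its cup washers at (298,236) and (362,236), and the tool block at (183,236). The side view shows the block at (283,310) and the magazine at (290,185).

Screwdriver candidates:
- **Big black:** (190,236) top, (287,262) side. This fits: wide black handle in the block.
- **Slim:** (167,232) top, (280,295) side. It's the thinner one, so not meant.
- **Yellow:** (204,204) top, (238,250) side. Wrong colour.

I'll confirm with enlarged crops.

Run:
```python
from h import *
t=cv2.imread('pics/top0.png');s=cv2.imread('pics/side0.png')
r=lambda im,x0,x1,y0,y1,w,h:cv2.resize(im[y0:y1,x0:x1],(w,h),interpolation=cv2.INTER_CUBIC)
A=np.hstack([r(t,150,220,190,260,300,300),r(t,280,380,205,268,476,300)])
B=np.hstack([r(s,255,315,235,360,144,300),r(s,255,325,145,225,262,300),r(s,255,315,235,295,300,300)])
B=np.hstack([B,np.zeros((300,776-B.shape[1],3),np.uint8)])
cv2.imwrite('pics/crop.png',np.vstack([A,B]))
# depth-derived points
dt=np.load('top0.npy');ds=np.load('side0.npy')
for n,d,uv in(('top',dt,(190,236)),('top',dt,(298,236)),('top',dt,(362,236)),('top',dt,(180,240)),('side',ds,(287,247)),('side',ds,(289,198)),('side',ds,(291,157)),('side',ds,(280,290))):
    print(n,uv,pt(n,uv,d[uv[1],uv[0]]).round(4))
```

```text
top (190, 236) [0.4481 0.2404 0.1826]
top (298, 236) [ 0.4662 -0.0746  0.0504]
top (362, 236) [ 0.4714 -0.2774  0.0441]
top (180, 240) [0.4417 0.2905 0.0862]
side (287, 247) [0.4527 0.2559 0.1814]
side (289, 198) [ 0.4684 -0.0656  0.0542]
side (291, 157) [ 0.4754 -0.2785  0.0452]
side (280, 290) [0.4596 0.333  0.153 ]
```

View pics/crop.png

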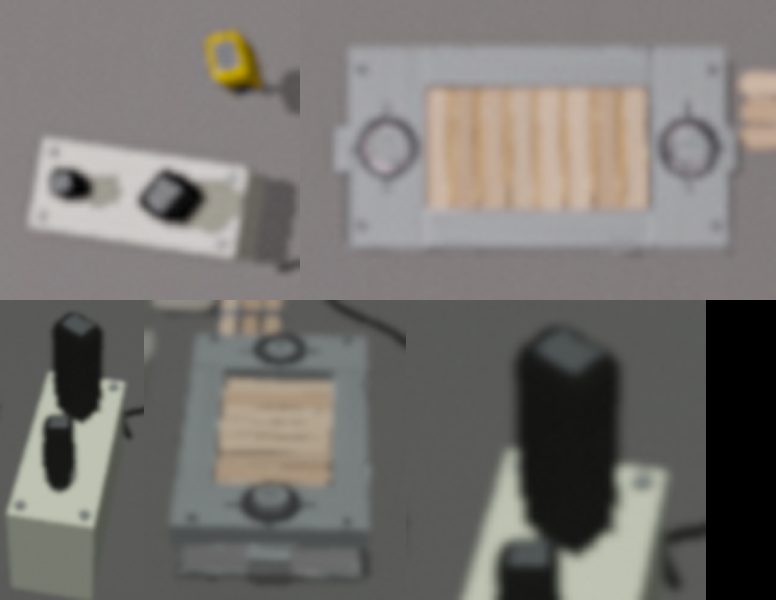

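The crops confirm it: the big black handle is the larger one, at top (190,236), and it's turned relative to the block. The open fastener is the near one, at top (298,236) and side (289,198); it stands proud with depth z≈54 mm. Next I'll measure positions and yaws.

Run:
```python
from h import *
im={n:cv2.imread(f'pics/{n}0.png') for n in('top','side')};dp={n:np.load(f'{n}0.npy') for n in im}
def cloud(n,x0,x1,y0,y1):
    vs,us=np.mgrid[y0:y1,x0:x1];us=us.ravel();vs=vs.ravel();d=dp[n][vs,us]
    p=manip.camera_params(n);q=cv2.undistortPoints(np.c_[us,vs].astype(float).reshape(-1,1,2),np.array(p['intrinsics']),np.array(p['dist_coeffs']))[:,0]
    C=np.c_[q*d[:,None],d];return (C-np.array(p['t']))@np.array(p['R']),im[n][vs,us].astype(int),us,vs
def rect(P):
    r=cv2.minAreaRect((P[:,:2]*1000).astype(np.float32));return np.round(r[0],1),np.round(r[1],1),round(r[2],1)
for n,b in(('top',(175,215,220,255)),('side',(265,310,230,300))):
    P,c,u,v=cloud(n,*b)
    m=(P[:,2]>.172)&(P[:,2]<.19)&(abs(P[:,0]-.45)<.04)&(abs(P[:,1]-.25)<.035);print(n,'handle top',m.sum(),rect(P[m]),P[m].mean(0).round(4),np.median(P[m][:,2]))
    m=(P[:,2]>.1)&(P[:,2]<.19)&(abs(P[:,0]-.45)<.04)&(abs(P[:,1]-.25)<.035);print(n,'handle',m.sum(),rect(P[m]))
# block: white mask top, z=.09
P,c,u,v=cloud('top',150,215,215,260)
m=(P[:,2]>.08)&(P[:,2]<.1);print('block cloud',m.sum(),rect(P[m]),np.median(P[m][:,2]))
g=np.zeros((420,560),np.uint8);g[215:260,150:215]=(im['top'][215:260,150:215].min(2)>165)*255
cs=max(cv2.findContours(g,0,2)[0],key=cv2.contourArea);r=cv2.minAreaRect(cs);
W=np.array([plane('top',p,.09) for p in cv2.boxPoints(r)]);print('block px',W.round(4).tolist(),W.mean(0).round(4))
# magazine lid
P,c,u,v=cloud('top',280,380,205,268);m=(P[:,2]>.035)&(P[:,2]<.065);print('mag cloud',rect(P[m]))
# washers: dark ring
for n,bs in(('top',((287,310,225,248),(351,374,225,248))),('side',((274,304,186,210),(277,306,149,165)))):
  w=[]
  for x0,x1,y0,y1 in bs:
    g=cv2.cvtColor(cv2.resize(im[n][y0:y1,x0:x1],None,fx=8,fy=8,interpolation=cv2.INTER_CUBIC),6)
    for th in(70,80,90):
      k=(g<th).astype(np.uint8);cs=cv2.findContours(k,0,1)[0]
      cs=[q for q in cs if cv2.contourArea(q)>1500]
      if cs:
        q=max(cs,key=cv2.contourArea);e=cv2.fitEllipse(cv2.convexHull(q));uv=(x0+(e[0][0]+.5)/8-.5,y0+(e[0][1]+.5)/8-.5)
        print(n,th,np.round(uv,2),np.round(np.array(e[1])/8,1),plane(n,uv,.051).round(4))
```

```text
top handle top 103 (array([450.8, 247.8]), array([27.3, 33.2]), 53.3) [0.4503 0.2463 0.1822] 0.18246189177795244
top handle 160 (array([445.4, 248.9]), array([31. , 47.7]), 69.1)
side handle top 219 (array([454.1, 252.1]), array([26. , 33.9]), 56.7) [0.4534 0.2548 0.1793] 0.1800656708774425
side handle 753 (array([453.9, 252.6]), array([26.7, 34.7]), 56.7)
block cloud 781 (array([454.3, 284.7]), array([154.5,  64.7]), 83.3) 0.09109792903046217
block px [[0.4319, 0.3641, 0.09], [0.4978, 0.3574, 0.09], [0.4788, 0.207, 0.09], [0.4136, 0.2143, 0.09]] [0.4555 0.2857 0.09  ]
mag cloud (array([ 469.5, -170.1]), array([134.1, 259.8]), 1.3)
side 70 [288.43 198.96] [ 9.1 14.5] [ 0.4698 -0.0657  0.051 ]
side 80 [288.43 199.01] [10.  15.4] [ 0.4698 -0.0655  0.051 ]
side 90 [288.77 205.43] [21.6 30.4] [ 0.4673 -0.0389  0.051 ]
side 80 [291.03 157.46] [ 8.6 13.1] [ 0.4747 -0.2664  0.051 ]
side 90 [291.19 157.09] [10.5 13.8] [ 0.4743 -0.2685  0.051 ]
```

```bash
cat >> h.py <<'E'
def need(xyz,ydeg=None):
    o=manip.get_obs();R=Rn.from_quat(o['ee_rot']).as_matrix()
    a=np.degrees(np.arctan2(R[1,1],R[0,1]));print('pos',o['position'].round(4),'ydir',a.round(2),'t',o['clock'],'F',o['ft_force'].round(2),'w',round(o['grip_width'],3))
    print('slide mm',(R.T@(np.array(xyz)-o['position'])*1000).round(1),'twist',None if ydeg is None else round((a-ydeg+90)%180-90,2))
E
python3 -m creep '{"slide":[[-0.041,-0.028,0],[-0.041,-0.028,0],[-0.041,-0.028,0],[-0.041,-0.028,0],[-0.041,-0.028,0],[-0.041,-0.028,0],[-0.041,-0.028,0],[-0.041,-0.028,0]],"twist":[0,0,0,0,0,0,6,5.5]}' 70
python3 -c "
from h import *
need((.452,.250,.146),56.7)"
```

```text
clock: 1.1
position: [0.4494, 0.2466, 0.2311]
ee_rot: [0.288, 0.958, -0.0, -0.0]
ft_force: [0.3, 0.7, 0.7]
grip_width: 0.701
grasp_force: 0.0
pos [0.4494 0.2466 0.2311] ydir 56.55 t 1.1 F [0.34 0.73 0.72] w 0.701
slide mm [-0.3  4.3 85.1] twist -0.15
```

```bash
python3 -m creep '{"slide":[[0,0.004,0],[0,0,0.025],[0,0,0.025],[0,0,0.025],[0,0,0.010],[0,0,0]],"twist":[0,0,0,0,0,0]}' 70
python3 - <<'E'
from h import *
need((.452,.250,.146),56.7)
a,d=manip.camera('side');b,_=manip.camera('top')
cv2.imwrite('pics/g.png',np.hstack([cv2.resize(a[180:340,220:360],(525,600),interpolation=2),cv2.resize(b[210:260,165:215],(270,270),interpolation=2) if 0 else cv2.resize(b[200:270,160:190+40],(270,600),interpolation=2)]))
E
```

```text
clock: 1.85
position: [0.4506, 0.2518, 0.1461]
ee_rot: [0.286, 0.958, -0.0, -0.0]
ft_force: [1.5, -0.5, 0.6]
grip_width: 0.702
grasp_force: 0.0
pos [0.4506 0.2518 0.1461] ydir 56.79 t 1.85 F [ 1.53 -0.5   0.58] w 0.702
slide mm [-2.2 -0.8  0.1] twist 0.09
```

View pics/g.png

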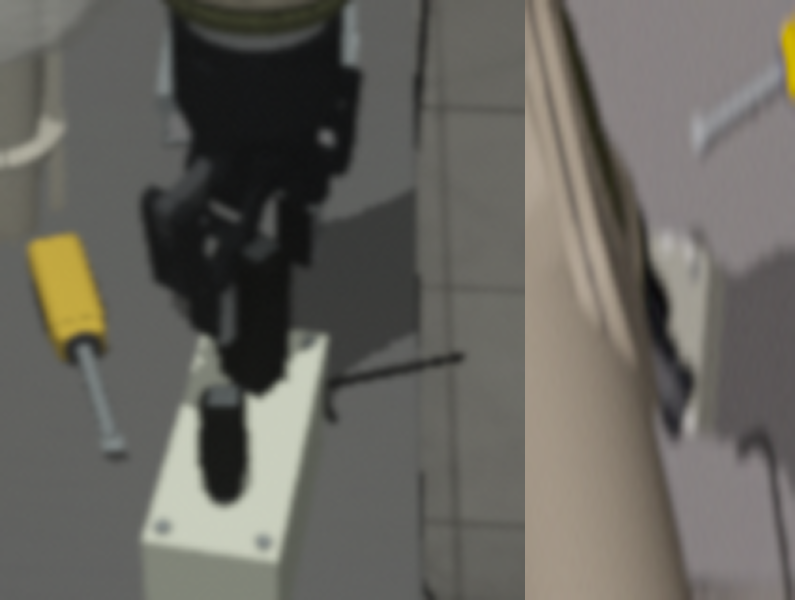

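The fingers straddle the big handle at side crop (250,290), clear of the slim driver. Closing now.

```bash
python3 -m creep '{"slide":[[-0.001,0,0],[0,0,0],[0,0,0],[0,0,0],[0,0,0]],"twist":[0,0,0,0,0]}' 0 60
python3 -m creep '{"slide":[[0,0,-0.006],[0,0,-0.02],[0,0,-0.03],[0,0,-0.03],[0,0,-0.005],[0,0,0]],"twist":[0,0,0,0,0,0]}' 0 100
python3 -c "
from h import *
need((.468,-.068,.2),91.3)"
```

```text
clock: 2.58
position: [0.4523, 0.2512, 0.1469]
ee_rot: [0.286, 0.958, 0.001, 0.0]
ft_force: [1.0, -0.1, 5.5]
grip_width: 0.299
grasp_force: 59.3
clock: 3.32
position: [0.4515, 0.2509, 0.2366]
ee_rot: [0.286, 0.958, -0.0, -0.0]
ft_force: [-0.4, -0.5, -1.2]
grip_width: 0.288
grasp_force: 98.1
pos [0.4515 0.2509 0.2366] ydir 56.75 t 3.325 F [-0.44 -0.47 -1.17] w 0.288
slide mm [-188.6 -257.6   36.7] twist -34.55
```

```bash
python3 -m creep '{"slide":[[0,0,-0.025],[-0.027,-0.0368,0],[-0.027,-0.0368,0],[-0.027,-0.0368,0],[-0.027,-0.0368,0],[-0.027,-0.0368,0],[-0.027,-0.0368,0],[-0.027,-0.0368,0]],"twist":[0,0,0,0,0,0,0,0]}'
python3 -m creep '{"slide":[[0,0,0.01],[0,0,0.02],[0,0,0.02],[0,0,0]],"twist":[-10.5,-10.5,-10.6,0]}'
python3 - <<'E'
from h import *
need((.468,-.070,.212),88.4)
a,d=manip.camera('side');b,e=manip.camera('top');np.save('sd.npy',d);cv2.imwrite('pics/s1.png',a);cv2.imwrite('pics/t1.png',b)
cv2.imwrite('pics/v1.png',np.hstack([cv2.resize(a[130:230,250:330],(480,600),interpolation=2),cv2.resize(b[205:265,275:305],(300,600),interpolation=2)]))
E
```

```text
clock: 4.32
position: [0.4678, -0.0695, 0.2609]
ee_rot: [0.286, 0.958, -0.0, -0.001]
ft_force: [0.4, 0.2, -1.5]
grip_width: 0.288
grasp_force: 98.4
clock: 4.82
position: [0.4671, -0.068, 0.21]
ee_rot: [0.015, 1.0, -0.0, -0.002]
ft_force: [-0.8, -0.3, -1.8]
grip_width: 0.289
grasp_force: 98.5
pos [ 0.4671 -0.068   0.21  ] ydir 88.28 t 4.825 F [-0.77 -0.31 -1.82] w 0.289
slide mm [-1. -2. -2.] twist -0.12
```

View pics/v1.png

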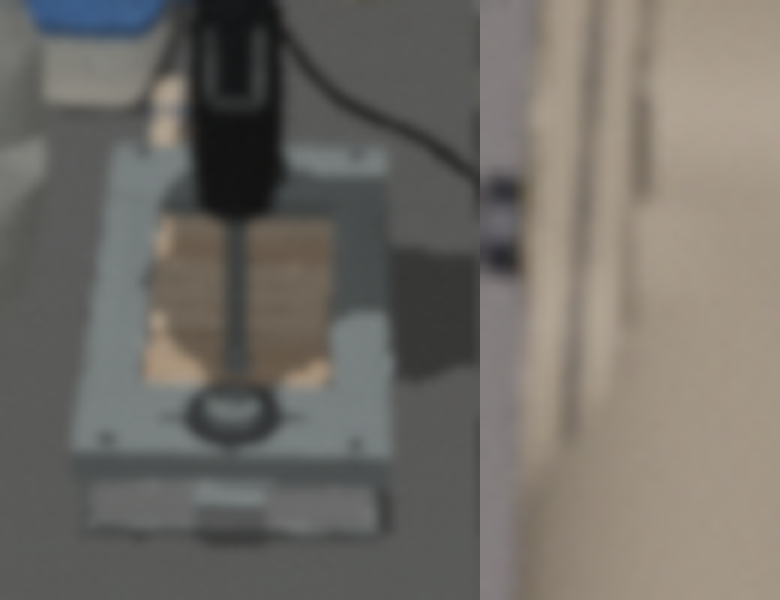

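Side view: the blade hangs just behind and above the fastener, tip near pixel (289,194), with the cup ring centred near (289,199). Next I'll work out the offsets from this camera alone.

Run:
```python
from h import *
for X in((.4671,-.068,.074),(.468,-.07,.051),(.468,-.0665,.054),(.468,-.0735,.054)): print(X,proj('side',X).round(2),proj('top',X).round(2))
s0=cv2.imread('pics/side0.png',0);t0=cv2.imread('pics/top0.png',0)
print(s0[188:212,277:303:1]);print(t0[226:247,287:312])
for n,g,b in(('side',s0,(274,304,186,212)),('top',t0,(286,312,224,249)),('side',s0,(276,308,149,166)),('top',t0,(349,375,224,249))):
    x0,x1,y0,y1=b;G=cv2.resize(g[y0:y1,x0:x1],None,fx=8,fy=8,interpolation=2)
    for th in(75,85,95,105,115):
        k=(G<th).astype(np.uint8);cs,h=cv2.findContours(k,cv2.RETR_CCOMP,1)
        for q,hh in zip(cs,h[0]):
            A=cv2.contourArea(q)/64
            if A>20 and len(q)>5:
                e=cv2.fitEllipse(q);uv=((e[0][0]+.5)/8-.5+x0,(e[0][1]+.5)/8-.5+y0);z=.051 if hh[3]<0 else .054
                print(n,b[0],th,'hole' if hh[3]>=0 else 'out',round(A),np.round(uv,2),np.round(np.array(e[1])/8,1),plane(n,uv,z).round(4))
```

```text
(0.4671, -0.068, 0.074) [289.58 190.99] [296.15 235.07]
(0.468, -0.07, 0.051) [289.24 197.99] [296.55 235.37]
(0.468, -0.0665, 0.054) [289.16 197.84] [295.46 235.27]
(0.468, -0.0735, 0.054) [289.33 196.21] [297.69 235.32]
[[150 150 151 151 151 150 148 146 147 147 146 147 147 146 145 141 142 142
  141 141 141 142 143 143 143 142]
 [151 151 152 152 152 151 150 149 149 149 149 150 151 150 145 142 140 140
  140 140 140 141 141 141 141 139]
 [151 152 152 151 152 152 151 151 151 151 151 152 153 152 149 147 145 145
  145 145 145 145 145 145 145 145]
 [150 152 151 152 151 152 152 152 151 151 151 151 150 150 150 150 149 150
  151 151 151 150 149 149 150 149]
 [149 151 153 152 152 151 150 150 148 145 141 140 140 141 144 143 144 147
  148 149 150 151 151 151 151 150]
 [145 148 150 150 147 144 140 138 134 127 120 117 120 122 123 124 127 133
  138 142 145 147 148 149 149 147]
 [136 137 137 137 134 126 118 112 112 110 108 108 110 111 108 104 106 114
  124 131 135 137 140 140 140 138]
 [127 128 127 126 118 103  94  96 106 110 109 111 111 113 111 103  91  94
  106 118 126 128 130 131 130 129]
 [126 
[... 3809 characters left out ...]
 160 158 171 182 186 184 176]
 [128 123 122 139 159 166 168 167 166 166 164 164 166 166 165 165 165 165
  159 158 171 183 186 184 174]]
side 274 75 out 54 [288.41 199.14] [ 8.8 14.1] [ 0.4698 -0.065   0.051 ]
side 274 85 out 76 [291.02 207.88] [ 3.1 43.8] [ 0.4612 -0.0293  0.051 ]
side 274 85 out 75 [288.39 199.37] [ 9.8 15. ] [ 0.4698 -0.064   0.051 ]
side 274 95 out 221 [288.88 204.17] [15.9 29.4] [ 0.4673 -0.0441  0.051 ]
side 274 105 out 284 [288.66 204.36] [17.9 28.8] [ 0.4678 -0.0433  0.051 ]
side 274 115 out 378 [288.47 203.99] [20.2 28.8] [ 0.4684 -0.0448  0.051 ]Traceback (most recent call last):
  File "<stdin>", line 9, in <module>
TypeError: 'NoneType' object is not subscriptable
```

Run:
```python
from h import *
s=cv2.imread('pics/s1.png',0);s0=cv2.imread('pics/side0.png',0)
d=np.load('sd.npy')
for X in((.4671,-.055,.154),(.4671,-.068,.074),(.4671,-.068,.11)): print(X,proj('side',X).round(2))
print('handle bottom',[(r,int(s[r,287:291].mean())) for r in range(158,172)])
print('shaft cols');print(s[176:200:1,282:298])
print('tip depth',[(r,pt('side',(289,r),d[r,289]).round(4).tolist()) for r in (175,180,184,188,190,192,194,198)])
```

```text
(0.4671, -0.055, 0.154) [289.34 166.4 ]
(0.4671, -0.068, 0.074) [289.58 190.99]
(0.4671, -0.068, 0.11) [289.62 178.9 ]
handle bottom [(158, 18), (159, 18), (160, 18), (161, 19), (162, 19), (163, 18), (164, 20), (165, 25), (166, 39), (167, 56), (168, 66), (169, 69), (170, 68), (171, 68)]
shaft cols
[[102 103 102 102  96  82  69  64  70  86  97 101 101 100 101 102]
 [104 103 101 100  94  82  69  64  70  84  96 100  99  99  99 100]
 [103 103 102 100  95  82  69  65  71  85  97 100 100 100 100 101]
 [102 102 101 100  94  81  69  65  71  86  98 101 101 101 101 101]
 [100 100  99  98  93  80  68  64  70  85  96  99  99  99  99  99]
 [100 101  99  97  92  80  68  64  70  83  93  97  97  96  95  96]
 [101 101 100  99  93  80  69  64  70  84  95  97  98  98  97  98]
 [100 101 100  99  94  81  68  64  70  85  96  99  99 100 100 100]
 [ 96  95  96  96  90  79  67  64  70  84  94  98  99  98  99  99]
 [ 90  90  89  88  85  75  66  64  68  80  90  93  94  95  96  97]
 [ 90  88  88  88  85  75  66  64  68  79  88  91  92  93  93  94]
 [ 92  90  90  89  85  75  67  65  69  80  88  91  91  92  91  9
[... 387 characters left out ...]
  85  90 102 120]
 [126 112  92  78  70  68  67  68  68  67  66  67  74  86 105 123]
 [103  88  80  75  71  71  71  71  71  68  64  57  61  79 103 121]
 [ 81  74  83  89  87  85  83  81  81  83  78  63  55  71  98 117]
 [ 66  68  88 102 106 105 102  97  99 102  95  74  56  63  88 111]
 [ 61  66  84 101 111 112 110 109 109 107  95  74  56  59  79 101]
 [ 58  62  73  87  98 103 105 104 102  94  80  65  55  56  71  90]]
tip depth [(175, [0.4684, -0.0638, 0.124]), (180, [0.4682, -0.0618, 0.1109]), (184, [0.4684, -0.065, 0.097]), (188, [0.4682, -0.0612, 0.0877]), (190, [0.4686, -0.0682, 0.0768]), (192, [0.4717, -0.1215, 0.0328]), (194, [0.4694, -0.0833, 0.0538]), (198, [0.4687, -0.0708, 0.0504])]
```

```bash
python3 -m creep '{"slide":[[-0.0014,-0.002,0.005],[0,0,0.008],[0,0,0.002],[0,0,0],[0,0,0.001],[0,0,0.001]],"twist":[0,0,0,0,0,0]}'
python3 -m creep '{"slide":[[0,0,0.001],[0,0,0]],"twist":[0,0]}'
python3 -m creep '{"slide":[[0,0,0.001],[0,0,0]],"twist":[0,0]}'
```

```text
clock: 5.68
position: [0.47, -0.0701, 0.1954]
ee_rot: [0.015, 1.0, 0.0, 0.0]
ft_force: [0.1, -0.4, -2.0]
grip_width: 0.289
grasp_force: 98.5
clock: 5.92
position: [0.4699, -0.0701, 0.1942]
ee_rot: [0.015, 1.0, 0.0, -0.0]
ft_force: [0.1, 0.6, -1.2]
grip_width: 0.29
grasp_force: 98.5
clock: 6.18
position: [0.4699, -0.0701, 0.1932]
ee_rot: [0.014, 1.0, 0.0, -0.0]
ft_force: [-0.0, -0.0, -2.1]
grip_width: 0.292
grasp_force: 98.5
```

```bash
python3 -m creep '{"slide":[[0.0012,0,0],[0,0,0.001],[0,0,0]],"twist":[0,0,0]}'
python3 -m creep '{"slide":[[0,0,0.001],[0,0,0]],"twist":[0,0]}'
python3 -m creep '{"slide":[[0,0,0.0005],[0,0,0]],"twist":[0,0]}'
python3 -m creep '{"slide":[[0,0,0.0005],[0,0,0]],"twist":[0,0]}'
```

```text
clock: 6.55
position: [0.4687, -0.0701, 0.1922]
ee_rot: [0.014, 1.0, 0.0, -0.0]
ft_force: [-0.0, -0.8, -1.8]
grip_width: 0.288
grasp_force: 98.5
clock: 6.8
position: [0.4687, -0.0701, 0.1912]
ee_rot: [0.014, 1.0, 0.0, -0.0]
ft_force: [0.8, -0.0, -1.0]
grip_width: 0.291
grasp_force: 98.5
clock: 7.05
position: [0.4689, -0.0701, 0.191]
ee_rot: [0.015, 1.0, 0.0, 0.0]
ft_force: [-0.7, -0.1, 1.3]
grip_width: 0.287
grasp_force: 98.6
clock: 7.3
position: [0.469, -0.0701, 0.1907]
ee_rot: [0.015, 1.0, 0.0, 0.0]
ft_force: [-0.8, -0.5, 6.0]
grip_width: 0.29
grasp_force: 99.0
```

```bash
python3 -m creep '{"slide":[[0,0,-0.0003],[0,0,0]],"twist":[0,0]}' | grep -E "pos|for"
python3 -m creep '{"slide":[[0,-0.0005,0],[0,0,0]],"twist":[0,0]}'| grep -E "pos|ft"
python3 -m creep '{"slide":[[0,-0.0005,0],[0,0,0]],"twist":[0,0]}'| grep -E "pos|ft"
python3 -m creep '{"slide":[[0,-0.0005,0],[0,0,0]],"twist":[0,0]}'| grep -E "pos|ft"
python3 -m creep '{"slide":[[0,-0.0005,0],[0,0,0]],"twist":[0,0]}'| grep -E "pos|ft"
```

```text
position: [0.4689, -0.07, 0.1907]
ft_force: [-0.0, 1.3, 3.9]
grasp_force: 99.0
position: [0.4689, -0.0704, 0.1907]
ft_force: [-1.0, 1.9, 5.2]
position: [0.4688, -0.0707, 0.1906]
ft_force: [-0.1, 3.0, 5.5]
position: [0.4688, -0.0714, 0.1906]
ft_force: [-0.8, 3.6, 5.3]
position: [0.4688, -0.0721, 0.1906]
ft_force: [-0.4, 4.6, 4.6]
```

```bash
python3 -m creep '{"slide":[[0,0,-0.0003],[0,0,0]],"twist":[0,0]}'| grep -E "pos|ft"
python3 -m creep '{"slide":[[0,-0.0005,0],[0,0,0]],"twist":[0,0]}'| grep -E "pos|ft"
python3 -m creep '{"slide":[[0,-0.0005,0],[0,0,0]],"twist":[0,0]}'| grep -E "pos|ft"
python3 -m creep '{"slide":[[0,0,-0.0003],[0,0,0]],"twist":[0,0]}'| grep -E "pos|ft"
```

```text
position: [0.4687, -0.0722, 0.1908]
ft_force: [1.1, 3.0, 2.9]
position: [0.4686, -0.0727, 0.1908]
ft_force: [0.5, 2.1, 2.7]
position: [0.4686, -0.0732, 0.1908]
ft_force: [-0.0, 3.0, 3.0]
position: [0.4685, -0.0734, 0.1909]
ft_force: [0.1, -0.1, -0.0]
```

```bash
python3 -m creep '{"slide":[[0,0,-0.001],[0,0.003,0],[0,0,0.001],[0,0,0.0003],[0,0,0]],"twist":[0,0,0,0,0]}'| grep -E "pos|ft"
python3 -m creep '{"slide":[[0,0.0005,0],[0,0,0]],"twist":[0,0]}'| grep -E "pos|ft"
python3 -m creep '{"slide":[[0,0.0005,0],[0,0,0]],"twist":[0,0]}'| grep -E "pos|ft"
python3 -m creep '{"slide":[[0,0.0005,0],[0,0,0]],"twist":[0,0]}'| grep -E "pos|ft"
python3 -m creep '{"slide":[[0,0.0005,0],[0,0,0]],"twist":[0,0]}'| grep -E "pos|ft"
```

```text
position: [0.4688, -0.07, 0.191]
ft_force: [-0.5, 0.3, 0.5]
position: [0.4688, -0.0698, 0.1909]
ft_force: [-0.6, 0.4, 1.4]
position: [0.4688, -0.0694, 0.1909]
ft_force: [-0.1, -0.8, 0.6]
position: [0.4689, -0.0686, 0.1909]
ft_force: [-1.0, -1.4, 1.0]
position: [0.4689, -0.068, 0.1909]
ft_force: [-0.6, -1.9, 0.5]
```

```bash
for i in 1; do
python3 -m creep '{"slide":[[0,0.0005,0],[0,0,0]],"twist":[0,0]}'| grep -E "pos|ft"
python3 -m creep '{"slide":[[0,0.0005,0],[0,0,0]],"twist":[0,0]}'| grep -E "pos|ft"
python3 -m creep '{"slide":[[0,0.0005,0.0001],[0,0,0]],"twist":[0,0]}'| grep -E "pos|ft"
python3 -m creep '{"slide":[[0,0.0005,0],[0,0,0]],"twist":[0,0]}'| grep -E "pos|ft"
python3 -m creep '{"slide":[[0,0.0005,0],[0,0,0]],"twist":[0,0]}'| grep -E "pos|ft"
done
```

```text
position: [0.4688, -0.0676, 0.1909]
ft_force: [-0.4, -1.6, 1.5]
position: [0.4689, -0.067, 0.1909]
ft_force: [-0.1, -1.0, 0.9]
position: [0.4689, -0.0666, 0.1909]
ft_force: [-0.4, -1.6, 2.7]
position: [0.4689, -0.066, 0.1908]
ft_force: [0.0, -1.4, 1.6]
position: [0.4686, -0.0652, 0.1905]
ft_force: [-0.1, 0.3, -1.4]
```

```bash
python3 -m creep '{"slide":[[0,0,0.0006],[0,0,0]],"twist":[0,0]}'| grep -E "pos|ft"
python3 -m creep '{"slide":[[0,0,0.0006],[0,0,0]],"twist":[0,0]}'| grep -E "pos|ft"
python3 -m creep '{"slide":[[0,0.0005,0],[0,0,0]],"twist":[0,0]}'| grep -E "pos|ft"
```

```text
position: [0.4687, -0.0653, 0.1899]
ft_force: [0.0, -0.2, -1.3]
position: [0.4688, -0.0654, 0.1895]
ft_force: [0.7, 0.8, -2.6]
position: [0.4689, -0.0651, 0.1896]
ft_force: [0.1, -0.5, -1.9]
```

```bash
python3 -m creep '{"slide":[[0,0,0.001],[0,0,0]],"twist":[0,0]}'| grep -E "pos|ft"
python3 -m creep '{"slide":[[0,0,0.001],[0,0,0]],"twist":[0,0]}'| grep -E "pos|ft"
python3 -m creep '{"slide":[[0,0,0.0006],[0,0,0]],"twist":[0,0]}'| grep -E "pos|ft"
python3 -m creep '{"slide":[[0,0,0.0004],[0,0,0]],"twist":[0,0]}'| grep -E "pos|ft"
```

```text
position: [0.4689, -0.0651, 0.1885]
ft_force: [0.0, 0.0, -1.6]
position: [0.4688, -0.0651, 0.1875]
ft_force: [-0.1, -0.4, -1.6]
position: [0.4689, -0.0651, 0.1869]
ft_force: [-0.2, -0.8, -1.0]
position: [0.4689, -0.065, 0.1866]
ft_force: [-0.7, 0.2, -1.2]
```

```bash
python3 -m creep '{"slide":[[0,0,0.0004],[0,0,0]],"twist":[0,0]}'| grep -E "pos|ft"
python3 -m creep '{"slide":[[0,0,0.0004],[0,0,0]],"twist":[0,0]}'| grep -E "pos|ft"
python3 -m creep '{"slide":[[0,0.0006,0],[0,0,0]],"twist":[0,0]}'| grep -E "pos|ft"
python3 -m creep '{"slide":[[0,0.0004,0],[0,0,0]],"twist":[0,0]}'| grep -E "pos|ft"
```

```text
position: [0.4689, -0.0651, 0.1861]
ft_force: [0.2, -0.1, -1.1]
position: [0.469, -0.0651, 0.1859]
ft_force: [-0.5, -0.1, -0.0]
position: [0.469, -0.0647, 0.1859]
ft_force: [0.1, -0.9, 0.6]
position: [0.469, -0.0642, 0.1859]
ft_force: [-0.1, -1.3, 0.6]
```

```bash
python3 -m creep '{"slide":[[0,0.0004,0],[0,0,0]],"twist":[0,0]}'| grep -E "pos|ft"
python3 -m creep '{"slide":[[0,0.0004,0],[0,0,0]],"twist":[0,0]}'| grep -E "pos|ft"
```

```text
position: [0.469, -0.0636, 0.1858]
ft_force: [-0.1, -1.0, 1.2]
position: [0.4689, -0.0631, 0.1857]
ft_force: [0.1, 0.5, -1.3]
```

```bash
python3 -m creep '{"slide":[[0,0,0.0005],[0,0,0]],"twist":[0,0]}'| grep -E "pos|ft"
python3 -m creep '{"slide":[[0,0,0.0005],[0,0,0]],"twist":[0,0]}'| grep -E "pos|ft"
python3 - <<'E'
from h import *
need((.469,-.0631,.186),88.4)
a,d=manip.camera('side');cv2.imwrite('pics/s2.png',a)
cv2.imwrite('pics/v2.png',cv2.resize(a[160:225,255:325],(646,600),interpolation=2))
E
```

```text
position: [0.469, -0.0632, 0.1854]
ft_force: [-0.3, 0.1, 1.9]
position: [0.4688, -0.0629, 0.1845]
ft_force: [0.2, 1.3, -0.6]
pos [ 0.4688 -0.0629  0.1845] ydir 88.35 t 16.175 F [ 0.18  1.27 -0.56] w 0.292
slide mm [-0.2 -0.2 -1.5] twist -0.05
```

View pics/v2.png

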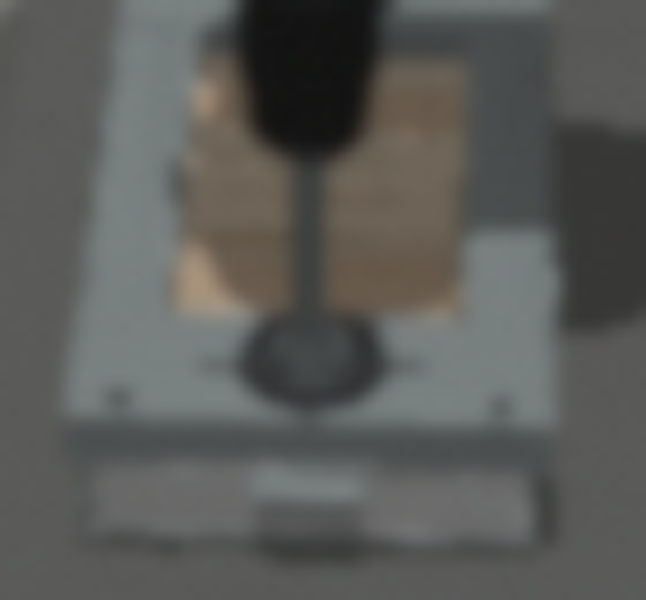

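The picture shows the blade going into the cup, whose cross-hair centre is near pixel (288.6,199.2). It's not clear whether the blade is in the slot or in the gap beside the head, so I'll check the pixels against the picture from before the approach.

Run:
```python
from h import *
s=cv2.imread('pics/s2.png',0)
print(s[188:208,279:299])
for X in((.469,-.063,.048),(.469,-.063,.054),(.469,-.05,.1285)):print(X,proj('side',X).round(2))
print('handle bottom',[(r,int(s[r,287:291].mean())) for r in range(168,184)])
# crosshair-line (mark along x through washer) row & lid edges in s0
s0=cv2.imread('pics/side0.png',0)
print(s0[194:206,[276,277,278,279,298,299,300,301]])
print('near lid edge',s0[200:214,270],s0[200:214,305]);print('far edge',s0[144:160,275],s0[144:160,300])
t0=cv2.imread('pics/top0.png',0);print('top row210', t0[225,282:300],t0[225,362:382])
```

```text
[[ 96  93  92  92  90  90  86  76  67  64  69  81  88  90  90  90  90  90
   90  90]
 [100  94  93  91  91  90  86  76  67  64  68  80  88  90  91  90  90  89
   90  90]
 [107  97  93  93  93  92  87  76  67  64  69  81  89  91  92  91  91  91
   92  91]
 [121 106  98  95  93  92  87  77  67  65  69  81  89  91  92  92  92  93
   93  93]
 [137 124 111 100  95  92  87  77  66  64  69  80  86  89  90  91  92  93
   93  94]
 [145 137 126 111  97  87  80  72  65  64  66  73  78  79  81  85  90  96
  100 102]
 [136 134 126 109  88  73  67  63  63  63  65  66  68  65  67  73  86 100
  111 114]
 [128 125 114  94  72  61  63  63  62  62  64  66  66  61  57  60  78 102
  117 122]
 [124 117  99  75  59  60  66  66  65  65  65  67  70  65  55  51  70  96
  116 123]
 [121 109  86  64  56  62  69  68  69  69  68  69  71  68  57  50  61  88
  111 121]
 [113  98  76  59  57  61  65  68  71  71  70  71  70  67  58  52  58  78
  101 113]
 [104  89  69  57  56  57  61  65  69  71  69  68  67  63  57  52  56  72
   90 102]
 [110  95  74  58  53  55  57  64  68  69  69  67  63  59  55  52  59  78
   98 
[... 1066 characters left out ...]
12 117 119 122]
 [118 111 108 104 102 107 112 120]
 [121 117 115 110 109 113 117 121]
 [125 124 123 120 120 122 123 125]
 [125 126 126 125 125 125 125 125]
 [125 125 126 126 126 125 126 126]
 [119 119 119 119 123 123 124 125]
 [101 102 101 103 112 112 114 115]]
near lid edge [126 125 124 122 116  99  84  79  79  85  94 102 103 104] [125 125 125 125 124 116  97  83  78  79  86  98 105 107]
far edge [106 114 113 107 104 113 125 135 138 133 123 118 121 124 125 126] [ 88  89  89  89  89  89  90  90  90  97 109 119 122 116 107 113]
top row210 [128 126 126 127 128 127 126 133 151 163 166 166 165 164 164 160 161 164] [159 162 161 160 160 159 150 127 109 118 126 141 158 168 167 165 163 156
 150 145]
```

The cross-hair line on the lid (row 199.1 at z=46 mm) puts the cup centre at y≈-0.073, which agrees with the top camera. So the blade slid off the head's near edge into the gap, and the slot should be near y≈-0.077. I'll lift and feel there.

```bash
python3 -m creep '{"slide":[[0,0,-0.004],[0,0,-0.004],[0,-0.0106,0],[0,0,0],[0,0,0.0015],[0,0,0]],"twist":[0,0,0,0,0,0]}'| grep -E "pos|ft"
python3 -m creep '{"slide":[[0,0,0.0003],[0,0,0]],"twist":[0,0]}'| grep -E "pos|ft"
```

```text
position: [0.4686, -0.0738, 0.1911]
ft_force: [-0.5, 0.4, -2.1]
position: [0.4686, -0.0737, 0.191]
ft_force: [0.4, -0.1, -0.8]
```

```bash
python3 -m creep '{"slide":[[0,-0.0005,0],[0,0,0]],"twist":[0,0]}'| grep -E "pos|ft"
python3 -m creep '{"slide":[[0,-0.0005,0],[0,0,0]],"twist":[0,0]}'| grep -E "pos|ft"
python3 -m creep '{"slide":[[0,-0.0005,0],[0,0,0]],"twist":[0,0]}'| grep -E "pos|ft"
```

```text
position: [0.4687, -0.0744, 0.191]
ft_force: [0.3, -0.1, -1.8]
position: [0.4686, -0.075, 0.1909]
ft_force: [0.3, -0.8, -1.1]
position: [0.4686, -0.0754, 0.191]
ft_force: [-1.0, 0.1, -1.1]
```

```bash
python3 -m creep '{"slide":[[0,0,0.0002],[0,0,0]],"twist":[0,0]}'| grep -E "pos|ft"
python3 -m creep '{"slide":[[0,0,0.0002],[0,0,0]],"twist":[0,0]}'| grep -E "pos|ft"
python3 -m creep '{"slide":[[0,-0.0005,0],[0,0,0]],"twist":[0,0]}'| grep -E "pos|ft"
python3 -m creep '{"slide":[[0,-0.0005,0],[0,0,0]],"twist":[0,0]}'| grep -E "pos|ft"
```

```text
position: [0.4686, -0.0754, 0.1908]
ft_force: [-0.1, -0.4, -1.1]
position: [0.4686, -0.0754, 0.1906]
ft_force: [0.3, 0.4, -1.5]
position: [0.4686, -0.0758, 0.1906]
ft_force: [0.3, -0.7, -0.7]
position: [0.4686, -0.0761, 0.1906]
ft_force: [0.1, 1.0, -0.8]
```

```bash
python3 -m creep '{"slide":[[0,0,0.0004],[0,0,0]],"twist":[0,0]}'| grep -E "pos|ft"
python3 -m creep '{"slide":[[0,0,0.0004],[0,0,0]],"twist":[0,0]}'| grep -E "pos|ft"
```

```text
position: [0.4686, -0.0762, 0.1902]
ft_force: [-0.2, 2.5, -1.2]
position: [0.4686, -0.0762, 0.1898]
ft_force: [1.0, 1.8, -0.2]
```

```bash
python3 -m creep '{"slide":[[0,0.0004,0],[0,0,0]],"twist":[0,0]}'| grep -E "pos|ft"
python3 -m creep '{"slide":[[0,0,0.0006],[0,0,0]],"twist":[0,0]}'| grep -E "pos|ft"
python3 -m creep '{"slide":[[0,0,0.0006],[0,0,0]],"twist":[0,0]}'| grep -E "pos|ft"
python3 -m creep '{"slide":[[0,0,0.0006],[0,0,0]],"twist":[0,0]}'| grep -E "pos|ft"
```

```text
position: [0.4686, -0.0761, 0.1898]
ft_force: [0.4, 1.0, -0.1]
position: [0.4685, -0.076, 0.1891]
ft_force: [0.2, 1.4, -2.2]
position: [0.4685, -0.076, 0.1885]
ft_force: [0.6, 0.6, -2.3]
position: [0.4685, -0.076, 0.1879]
ft_force: [0.5, 1.3, -1.0]
```

```bash
python3 -m creep '{"slide":[[0,0.0003,0.0006],[0,0,0]],"twist":[0,0]}'| grep -E "pos|ft"
python3 -m creep '{"slide":[[0,0,0.0006],[0,0,0]],"twist":[0,0]}'| grep -E "pos|ft"
python3 -m creep '{"slide":[[0,0,0.0005],[0,0,0]],"twist":[0,0]}'| grep -E "pos|ft"
python3 -m creep '{"slide":[[0,0,0.0004],[0,0,0]],"twist":[0,0]}'| grep -E "pos|ft"
python3 -c "
from h import *
need((.4686,-.076,.186),88.4);print(manip.get_obs()['torque'])"
```

```text
position: [0.4685, -0.0758, 0.1873]
ft_force: [0.1, 1.2, -1.3]
position: [0.4685, -0.0758, 0.1867]
ft_force: [-0.2, -0.5, -0.9]
position: [0.4686, -0.0757, 0.1862]
ft_force: [0.2, 0.2, -1.2]
position: [0.4687, -0.0757, 0.186]
ft_force: [0.4, 0.0, -1.1]
pos [ 0.4687 -0.0757  0.186 ] ydir 88.34 t 21.475 F [ 0.4   0.03 -1.06] w 0.289
slide mm [ 0.1 -0.3 -0. ] twist -0.06
[0.00073177 0.10860651 0.0248319 ]
```

```bash
python3 -m creep '{"slide":[[0,0.0006,0],[0,0,0]],"twist":[0,0]}'| grep -E "pos|ft"
python3 -m creep '{"slide":[[0,0.0004,0],[0,0,0]],"twist":[0,0]}'| grep -E "pos|ft"
python3 -m creep '{"slide":[[0,-0.0005,0.0004],[0,0,0]],"twist":[0,0]}'| grep -E "pos|ft"
python3 -m creep '{"slide":[[0,0,0.0004],[0,0,0]],"twist":[0,0]}'| grep -E "pos|ft"
```

```text
position: [0.4687, -0.0752, 0.186]
ft_force: [-0.4, -0.9, -0.6]
position: [0.4687, -0.0747, 0.1859]
ft_force: [0.7, -0.9, 0.5]
position: [0.4688, -0.075, 0.1858]
ft_force: [-2.0, 0.0, 4.1]
position: [0.4688, -0.075, 0.1853]
ft_force: [-0.1, 0.3, 5.7]
```

The blade is seated: it's 5 mm in, and the push-back is about 7.5 N, which matches the spring. Pushing down.

```bash
python3 -m creep '{"slide":[[0,0,0.0015],[0,0,0.0015],[0,0,0.0015],[0,0,0.001],[0,0,0]],"twist":[0,0,0,0,0]}'| grep -E "pos|ft"
python3 -m creep '{"slide":[[0,0,0.001],[0,0,0]],"twist":[0,0]}'| grep -E "pos|ft"
python3 -c "
from h import *
need((.4688,-.075,.1787),1.3);print(manip.get_obs()['torque'])"
```

```text
position: [0.469, -0.075, 0.1801]
ft_force: [-0.8, 0.1, 8.5]
position: [0.469, -0.0751, 0.1792]
ft_force: [-1.5, -0.1, 8.9]
pos [ 0.469  -0.0751  0.1792] ydir 88.34 t 23.35 F [-1.53 -0.14  8.88] w 0.289
slide mm [0.2 0.1 0.5] twist 87.04
[0.20844926 0.47849496 0.00531081]
```

```bash
python3 -m creep '{"slide":[[0,0,0.0006],[0,0,0],[0,0,0]],"twist":[0,0,0]}'| grep -E "pos|ft"
python3 -m creep '{"slide":[[0,0.0001,0],[0,0.0001,0],[0,0.0001,0],[0,0,0]],"twist":[5,5,5,0]}'| grep -E "pos|ft"
python3 -c "
from h import *
need((.4688,-.075,.1787),1.3);print(manip.get_obs()['torque'])"
```

```text
position: [0.469, -0.0751, 0.1786]
ft_force: [-1.2, 0.4, 8.4]
position: [0.4691, -0.0748, 0.1787]
ft_force: [-1.1, 0.1, 9.1]
pos [ 0.4691 -0.0748  0.1787] ydir 73.27 t 24.225 F [-1.13  0.08  9.08] w 0.291
slide mm [ 0.3 -0.3 -0. ] twist 71.97
[0.16510131 0.40890486 0.01175169]
```

```bash
python3 -m creep '{"slide":[[0,0.0001,0],[0,0.0001,0],[0,0.0001,0],[0,0.0001,0],[0,0,0]],"twist":[5,5,5,5,0]}'| grep -E "pos|ft"
python3 -c "
from h import *
need((.4688,-.075,.1787),1.3);print(manip.get_obs()['torque'])"
```

```text
position: [0.4694, -0.0745, 0.1787]
ft_force: [-0.8, -0.6, 8.6]
pos [ 0.4694 -0.0745  0.1787] ydir 53.27 t 24.85 F [-0.76 -0.57  8.63] w 0.291
slide mm [ 0.2 -0.7  0. ] twist 51.97
[0.04234835 0.31253748 0.04792773]
```

```bash
python3 -m creep '{"slide":[[0,0.0001,0],[0,0.0001,0],[0,0.0001,0],[0,0.0001,0],[0,0.0001,0],[0,0,0]],"twist":[5,5,5,5,5,0]}'| grep -E "pos|ft"
python3 -c "
from h import *
need((.4688,-.075,.1787),1.3);print(manip.get_obs()['torque'])"
python3 -m creep '{"slide":[[0,0.0001,0],[0,0.0001,0],[0,0.0001,0],[0,0.0001,0],[0,0,0]],"twist":[5,5,5,5,0]}'| grep -E "pos|ft"
python3 -c "
from h import *
need((.4688,-.075,.1787),1.3);print(manip.get_obs()['torque'])"
```

```text
position: [0.4698, -0.0743, 0.1787]
ft_force: [-0.6, -0.1, 9.2]
pos [ 0.4698 -0.0743  0.1787] ydir 28.26 t 25.6 F [-0.57 -0.09  9.25] w 0.295
slide mm [-0.1 -1.2  0. ] twist 26.96
[-0.10445905  0.24461303  0.04532897]
position: [0.4703, -0.0743, 0.1788]
ft_force: [-0.8, 0.7, 8.7]
pos [ 0.4703 -0.0743  0.1788] ydir 8.26 t 26.225 F [-0.8   0.65  8.66] w 0.286
slide mm [-0.5 -1.6  0.1] twist 6.96
[-0.19516885  0.24903606  0.0082622 ]
```

```bash
python3 -m creep '{"slide":[[0,0,0],[0,0,0],[0,0,0]],"twist":[3,3,0]}'| grep -E "pos|ft"
python3 -c "
from h import *
need((.4688,-.075,.1787),1.3);print(manip.get_obs()['torque'])"
python3 -m creep '{"slide":[[0,0,0],[0,0,0]],"twist":[3,0]}'| grep -E "pos|ft"
python3 -c "
from h import *
need((.4688,-.075,.1787),1.3);print(manip.get_obs()['torque'])"
```

```text
position: [0.4704, -0.0743, 0.1788]
ft_force: [-0.2, -0.3, 9.6]
pos [ 0.4704 -0.0743  0.1788] ydir 2.29 t 26.6 F [-0.2  -0.28  9.58] w 0.292
slide mm [-0.7 -1.6  0.1] twist 0.99
[-0.19117925  0.09951848  0.01573598]
position: [0.4704, -0.0743, 0.1788]
ft_force: [0.5, 0.7, 8.7]
pos [ 0.4704 -0.0743  0.1788] ydir -0.71 t 26.85 F [0.55 0.72 8.7 ] w 0.291
slide mm [-0.7 -1.5  0.1] twist -2.01
[-0.238033    0.0266837  -0.02189671]
```

```bash
for k in 1; do
python3 -m creep '{"slide":[[0,0,0],[0,0,0]],"twist":[2,0]}'| grep -E "ft"
python3 -c "
from h import *
print(manip.get_obs()['torque'])"
python3 -m creep '{"slide":[[0,0,0],[0,0,0]],"twist":[2,0]}'| grep -E "ft"
python3 -c "
from h import *
print(manip.get_obs()['torque'])"
python3 -m creep '{"slide":[[0,0,0],[0,0,0]],"twist":[1.5,0]}'| grep -E "ft"
python3 -c "
from h import *
need((.4704,-.0743,.1788),1.3);print(manip.get_obs()['torque'])"
done
```

```text
ft_force: [-0.2, -0.9, 9.2]
[-0.23066266  0.16700415  0.06479455]
ft_force: [-0.9, -1.2, 10.2]
[-0.2636134   0.28438888 -0.02084542]
ft_force: [0.7, -0.3, 10.0]
pos [ 0.4703 -0.0743  0.1788] ydir -6.18 t 27.6 F [ 0.67 -0.29 10.02] w 0.293
slide mm [-0.   0.1  0. ] twist -7.48
[-0.28693173  0.20100836  0.08784159]
```

```bash
cat > tq.sh <<'E'
python3 -c "
from h import *
print('tz',manip.get_obs()['torque'][2].round(3))"
E
python3 -m creep '{"slide":[[0,0,0]],"twist":[1.5]}'|grep ft; sh tq.sh
python3 -m creep '{"slide":[[0,0,0]],"twist":[0]}' |grep ft; sh tq.sh
python3 -m creep '{"slide":[[0,0,0]],"twist":[0]}' |grep ft; sh tq.sh
python3 -m creep '{"slide":[[0,0,0]],"twist":[1.5]}'|grep ft; sh tq.sh
python3 -m creep '{"slide":[[0,0,0]],"twist":[0]}' |grep ft; sh tq.sh
python3 -m creep '{"slide":[[0,0,0]],"twist":[0]}' |grep ft; python3 -c "
from h import *
need((.4704,-.0743,.1788),1.3);print(manip.get_obs()['torque'])"
```

```text
ft_force: [-0.1, -0.8, 9.3]
tz 0.044
ft_force: [-0.3, -1.5, 9.1]
tz 0.093
ft_force: [0.5, -0.4, 10.1]
tz 0.06
ft_force: [-0.1, -0.7, 8.2]
tz 0.099
ft_force: [-0.4, -1.1, 9.8]
tz 0.093
ft_force: [-0.7, -1.9, 8.7]
pos [ 0.4703 -0.0743  0.1788] ydir -9.16 t 28.35 F [-0.71 -1.92  8.74] w 0.294
slide mm [-0.   0.1  0. ] twist -10.46
[-0.22798329  0.22515992  0.12920622]
```

```bash
python3 -m creep '{"slide":[[0,0,-0.001],[0,0,-0.001],[0,0,-0.001],[0,0,0]],"twist":[-2,0,0,0]}'|grep -E "pos|ft"; sh tq.sh
python3 -m creep '{"slide":[[0,0,-0.0005],[0,0,0]],"twist":[0,0]}'|grep -E "pos|ft"; sh tq.sh
python3 -m creep '{"slide":[[0,0,-0.0005],[0,0,0]],"twist":[0,0]}'|grep -E "pos|ft"; sh tq.sh
python3 -m creep '{"slide":[[0,0,-0.0005],[0,0,0]],"twist":[0,0]}'|grep -E "pos|ft"; sh tq.sh
```

```text
position: [0.4702, -0.0743, 0.1817]
ft_force: [0.1, 0.1, 7.9]
tz 0.057
position: [0.4702, -0.0743, 0.1821]
ft_force: [0.0, -0.7, 7.7]
tz 0.077
position: [0.4701, -0.0742, 0.1824]
ft_force: [0.4, -0.3, 4.6]
tz 0.063
position: [0.4699, -0.0742, 0.1825]
ft_force: [3.6, -0.8, 2.6]
tz 0.033
```

```bash
python3 -m creep '{"slide":[[0,0,-0.0005],[0,0,0]],"twist":[-2,0]}'|grep -E "pos|ft"; sh tq.sh
python3 -m creep '{"slide":[[0,0,-0.0005],[0,0,0]],"twist":[-1,0]}'|grep -E "pos|ft"; sh tq.sh
python3 -m creep '{"slide":[[0,0,-0.0005],[0,0,0]],"twist":[0,0]}'|grep -E "pos|ft"; sh tq.sh
```

```text
position: [0.4697, -0.074, 0.1829]
ft_force: [4.4, -0.7, -1.3]
tz 0.053
position: [0.4695, -0.0739, 0.1833]
ft_force: [4.9, -1.1, -2.5]
tz 0.062
position: [0.4695, -0.0739, 0.1839]
ft_force: [5.7, 0.0, -3.3]
tz -0.038
```

```bash
python3 -m creep '{"slide":[[0,0.0006,0],[0,0,0]],"twist":[0,0]}'|grep -E "pos|ft"; sh tq.sh
python3 -m creep '{"slide":[[0,0.0004,-0.001],[0,0,-0.001],[0,0,0]],"twist":[0,0,0]}'|grep -E "pos|ft"; sh tq.sh
python3 -m creep '{"slide":[[0,0,-0.002],[0,0,-0.005],[0,0,-0.01],[0,0,-0.02],[0,0,-0.03],[0,0,0]],"twist":[0,0,0,0,0,0]}'|grep -E "pos|ft"; sh tq.sh
python3 - <<'E'
from h import *
need((.4515,.2509,.262),56.75)
a,d=manip.camera('side');cv2.imwrite('pics/s3.png',a)
cv2.imwrite('pics/v3.png',cv2.resize(a[150:225,255:325],(560,600),interpolation=2))
print(a[188:208,279:299].mean(2).astype(int))
E
```

```text
position: [0.4698, -0.074, 0.1838]
ft_force: [2.7, 0.0, -3.1]
tz 0.001
position: [0.4702, -0.0741, 0.186]
ft_force: [0.3, -0.4, -1.2]
tz 0.026
position: [0.4717, -0.0743, 0.2554]
ft_force: [-0.6, -0.8, -2.6]
tz 0.037
pos [ 0.4717 -0.0743  0.2554] ydir -4.17 t 31.725 F [-0.61 -0.84 -2.62] w 0.291
slide mm [322.9 -43.7  -6.4] twist -60.92
[[136 126 113 101  94  90  89  89  89  90  90  90  89  89  88  88  88  88
   90  94]
 [144 140 131 119 107  97  91  91  90  91  92  91  89  88  88  88  88  92
   98 107]
 [147 146 143 137 126 110  96  91  90  91  92  91  90  90  89  90  92 100
  116 128]
 [149 149 148 146 137 117 100  91  90  90  90  90  89  91  90  94 102 113
  130 141]
 [149 151 149 147 140 121 102  91  86  84  85  87  88  89  91 101 115 129
  139 145]
 [147 148 145 141 133 118 100  84  75  72  74  77  79  82  89 104 121 133
  141 145]
 [137 137 134 125 113  98  83  75  71  71  73  73  73  75  85 102 118 128
  134 137]
 [128 125 118 103  86  76  76  82  87  90  91  90  84  74  74  86 104 119
  126 129]
 [125 118 101  81  69  76  93 104 107 104 105 109 105  90  73  70  84 105
  119 1
[... 239 characters left out ...]
  58  72
   90 103]
 [111  96  74  60  61  72  87 100 108 109 107 103  95  82  66  57  60  79
   98 109]
 [121 111  90  68  59  61  69  79  84  85  84  81  74  66  58  58  73  96
  114 121]
 [126 122 109  89  72  63  60  63  64  64  64  63  61  59  61  75  96 113
  123 125]
 [127 125 121 110  97  84  74  66  61  60  62  65  69  74  84  99 114 122
  126 126]
 [119 120 120 117 111 104  96  87  78  74  80  87  94 101 107 114 119 122
  123 123]
 [103 105 105 105 104 102 100  95  88  84  90  97 103 106 108 110 111 112
  112 111]
 [ 87  88  88  88  89  89  89  87  85  83  86  89  92  93  93  94  93  94
   93  93]
 [ 80  79  80  80  81  81  81  80  80  79  80  81  82  82  81  82  81  81
   82  82]]
```

View pics/v3.png

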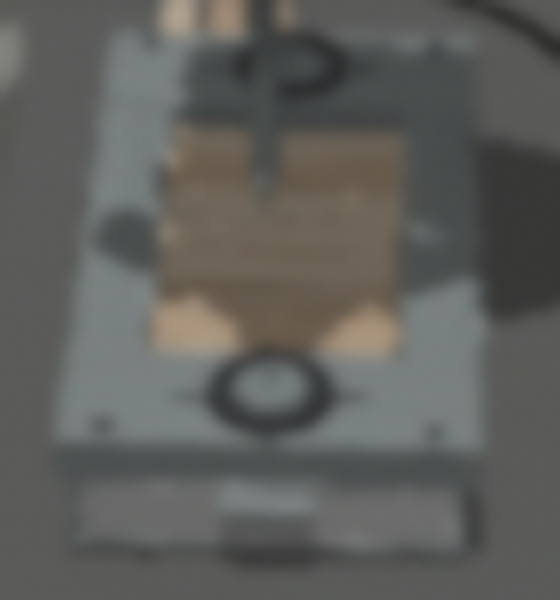

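The fastener now sits flush and centred in its cup at crop (270,388), with the slot turned along the magazine. Now to take the screwdriver back.

```bash
python3 -m creep '{"slide":[[0.0404,-0.0055,-0.005],[0.0404,-0.0055,0],[0.0404,-0.0055,0],[0.0404,-0.0055,0],[0.0404,-0.0055,0],[0.0404,-0.0055,0],[0.0404,-0.0055,0],[0.0404,-0.0055,0]],"twist":[0,0,0,0,0,0,0,0]}'|grep -E "pos|ft"
python3 -m creep '{"slide":[[0,0,0],[0,0,0],[0,0,0],[0,0,0],[0,0,0],[0,0,0],[0,0,0]],"twist":[-10.2,-10.2,-10.2,-10.2,-10.2,-10,0]}'|grep -E "pos|ft"
python3 - <<'E'
from h import *
need((.4518,.2509,.236),56.75)
a,d=manip.camera('side');cv2.imwrite('pics/s4.png',a)
cv2.imwrite('pics/v4.png',cv2.resize(a[180:340,220:360],(525,600),interpolation=2))
E
```

```text
position: [0.4495, 0.2524, 0.257]
ft_force: [0.6, -0.1, -1.3]
position: [0.4497, 0.2512, 0.2571]
ft_force: [-0.2, -0.6, -1.2]
pos [0.4497 0.2512 0.2571] ydir 56.78 t 33.65 F [-0.23 -0.59 -1.2 ] w 0.288
slide mm [-1.9  1.  21.1] twist 0.03
```

View pics/v4.png

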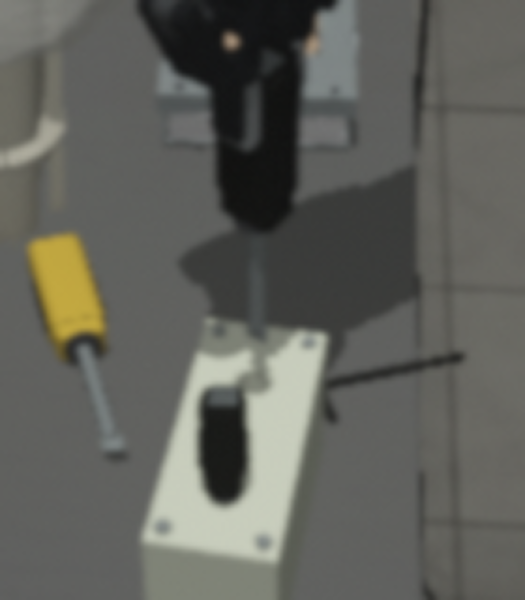

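The tip hangs at crop (260,335), straight above the hole at (260,380). Lowering it in.

```bash
python3 -m creep '{"slide":[[-0.0019,0.001,0.01],[0,0,0.015],[0,0,0.008],[0,0,0.004],[0,0,0.004],[0,0,0]],"twist":[0,0,0,0,0,0]}'|grep -E "pos|ft"
python3 -m creep '{"slide":[[0,0,0.008],[0,0,0.01],[0,0,0]],"twist":[0,0,0]}'|grep -E "pos|ft"
python3 -m creep '{"slide":[[0,0,0.015],[0,0,0.015],[0,0,0.01],[0,0,0.007],[0,0,0]],"twist":[0,0,0,0,0]}'|grep -E "pos|ft"
```

```text
position: [0.4522, 0.2512, 0.2169]
ft_force: [-0.6, -0.5, -1.8]
position: [0.4517, 0.2509, 0.1979]
ft_force: [0.0, -0.4, -0.6]
position: [0.4521, 0.2511, 0.1515]
ft_force: [0.1, -0.1, -1.8]
```

```bash
python3 -m creep '{"slide":[[0,0,0.002],[0,0,0.001],[0,0,0]],"twist":[0,0,0]}'|grep -E "pos|ft"
python3 -m creep '{"slide":[[0,0,0.001],[0,0,0]],"twist":[0,0]}'|grep -E "pos|ft"
python3 -m creep '{"slide":[[0,0,0.0007],[0,0,0]],"twist":[0,0]}'|grep -E "pos|ft"
```

```text
position: [0.4523, 0.2513, 0.1491]
ft_force: [-0.1, 0.6, -2.3]
position: [0.4522, 0.2512, 0.148]
ft_force: [-0.0, -0.6, -2.3]
position: [0.4522, 0.2512, 0.1472]
ft_force: [1.1, -0.0, -1.0]
```

```bash
python3 -m creep '{"slide":[[0,0,0.0005],[0,0,0]],"twist":[0,0]}'|grep -E "pos|ft"
python3 -m creep '{"slide":[[0,0,0.0005],[0,0,0]],"twist":[0,0]}'|grep -E "pos|ft"
```

```text
position: [0.4523, 0.2512, 0.1471]
ft_force: [-0.4, -1.4, 2.2]
position: [0.4524, 0.2512, 0.147]
ft_force: [-3.0, -1.7, 7.1]
```

Handle face is on the block. Releasing and retreating.

```bash
python3 -m creep '{"slide":[[0,0,-0.0004],[0,0,0],[0,0,0],[0,0,0]],"twist":[0,0,0,0]}' 60|grep -vE "ee"
python3 -m creep '{"slide":[[0,0,-0.01],[0,0,-0.02],[0,0,-0.04],[0,0,-0.05],[0,0,-0.02],[0,0,0]],"twist":[0,0,0,0,0,0]}'|grep -vE "ee"
python3 -m creep '{"slide":[[0.03,0.03,0],[0.04,0.04,0],[0.04,0.04,0],[0.04,0.04,0],[0.03,0.03,0],[0,0,0]],"twist":[0,0,0,0,0,0]}'|grep -vE "ee"
python3 - <<'E'
from h import *
a,d=manip.camera('side');b,e=manip.camera('top')
r=lambda im,x0,x1,y0,y1,w,h:cv2.resize(im[y0:y1,x0:x1],(w,h),interpolation=2)
cv2.imwrite('pics/f.png',np.vstack([np.hstack([r(a,220,360,220,360,300,300),r(a,255,325,145,225,262,300)]),r(b,150,380,190,270,562,195)]))
E
```

```text
clock: 37.33
position: [0.4522, 0.2512, 0.1466]
ft_force: [-1.0, -0.8, 0.4]
grip_width: 0.602
grasp_force: 0.0
clock: 38.08
position: [0.4529, 0.2516, 0.2888]
ft_force: [0.3, -0.4, -0.6]
grip_width: 0.6
grasp_force: 0.0
clock: 38.83
position: [0.3971, 0.5034, 0.2841]
ft_force: [0.2, -0.5, 1.2]
grip_width: 0.601
grasp_force: 0.0
```

View pics/f.png

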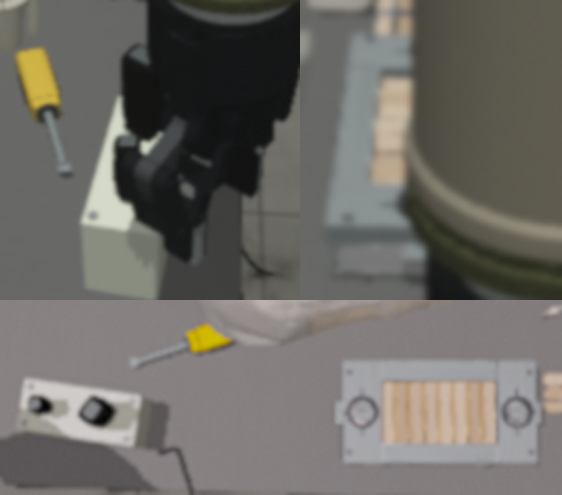

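Run:
```python
from h import *
for f in('top0','t1'):
    im=cv2.imread(f'pics/{f}.png').astype(int);m=(im[...,2]-im[...,0]>90)&(im[...,1]-im[...,0]>60);m[:,:150]=0;m[:,260:]=0;m[:180]=0;m[230:]=0
    v,u=np.nonzero(m);print(f,len(u),u.mean() if len(u) else 0,v.mean() if len(u) else 0)
    if f=='top0':
        d=np.load('top0.npy');P=np.array([pt('top',(x,y),d[y,x]) for x,y in zip(u,v)]);print(P.min(0).round(3),P.max(0).round(3))
for f in('side0','s1','s2','s4'):
    im=cv2.imread(f'pics/{f}.png').astype(int);m=(im[...,2]-im[...,0]>90)&(im[...,1]-im[...,0]>60);m[:200]=0;m[320:]=0;m[:,:200]=0;m[:,265:]=0
    v,u=np.nonzero(m);print(f,len(u),u.mean(),v.mean(),u.min(),u.max(),v.min(),v.max())
    if f=='side0':
        d=np.load('side0.npy');P=np.array([pt('side',(x,y),d[y,x]) for x,y in zip(u,v)]);print(P.min(0).round(3),P.max(0).round(3))
```

```text
top0 69 204.04347826086956 203.92753623188406
[ 0.529  0.197 -0.003] [0.592 0.24  0.177]
t1 125 233.8 205.656
side0 65 237.0 237.3846153846154 230 245 233 240
[0.534 0.209 0.165] [0.564 0.228 0.173]
s1 336 237.14583333333334 255.83630952380952 228 246 243 269
s2 336 237.14583333333334 255.83630952380952 228 246 243 269
s4 346 237.08670520231215 255.9306358381503 228 246 243 270
```

The yellow driver was balancing on its blade at (0.55, 0.22), top at z≈0.17, and had toppled by t=1.85 s. During my first move the fingers stayed above z=0.23 and never came within about 4 cm of it, so it fell on its own. I'm leaving it where it lies. The big screwdriver is back upright in its hole in the final picture, so I'm handing in.

```bash
python3 -c "
from workcell import manip
print(manip.hand_in())"
```

```text
the job is handed in; nothing more can be done
None
```

Handed in at about 39 s: the fastener is pushed, turned clockwise and sprung up into its locked catch (head flush, by feel and camera), and the big screwdriver is back upright in its hole; the blade first slipped into the gap beside the head before I found the slot, and the yellow look-alike toppled early on, by my estimate untouched, so I left it lying.

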